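# Sort dishes, objectives and slide box into the bench trays

### The arm

A 6-joint arm with a two-finger parallel gripper is mounted at the origin on the work surface. World frame = base frame: x ahead of the robot, y to its left, z up, the work surface at z = 0. Lengths are in mm, angles in degrees, forces in N, time in s.
With the tool pointing down it reaches from about 350 to 850 mm from the base axis. Payload 8.1 kg.
Tool frame: the origin (TCP) lies on the centre line of the jaws, within the pads' length; the fingertips stand 19 mm ahead of it and the grasp point (between the pads) is the TCP; z points along the fingers, y is the line along which they close (so a half turn about z gives the same grasp; the last joint's range is limited). The gripper opens to 85 mm and grips with 20 to 120 N. Pads are 22 mm wide; open, the fingers measure 114 mm over their backs; the gripper's body (76 mm by 85 mm) begins 54 mm behind the grasp point. The pads swing forward as they close: fully open they stand 13 mm farther back than shut.
Start: joints at [62.258, 7.471, 85.268, -0, 87.261, -4.893], TCP at [232.967, 552.93, 229.292] pointing down, gripper open.
Joint ranges: [-169.43, 169.43], [-51.17, 129.36], [1.28, 143.12], [-76.62, 256.62], [0, 156.53], [-152.29, 152.29]. Speed limits (degrees/s): [136.94, 136.94, 159.86, 180, 180, 180].

### API

Orientations are given as [roll, pitch, yaw] about the fixed x, y, z axes, in that order (R = Rz(yaw) Ry(pitch) Rx(roll)).
In Python, from bench import r gives the robot as it stands. The module is installed in compiled form; this text tells all that it offers.
- The arm moves only by the tool servo_tool, never from a script. Its arguments are lists of equal length, an entry for each row: "fingers": the finger opening in m, from 0 to 0.0854; "linear": the shift along the tool's x, y, z in m, a list of three; "rotation": the turn, a rotation vector about the tool's x, y, z in degrees, a list of three. A call has 1 to 10 rows; each row is the pose to reach, as a shift and turn from the pose commanded when the call began, along the tool's axes at that moment; what a row does not reach only later rows make up. A row lasts 1/10 s, in which the tool goes at most 50 mm and 8.59 degrees, less where a joint would pass 70% of its speed; a pose out of reach is approached as far as the arm can. A call with a gripper value outside its range is refused whole. The fingers move at their own pace and stop on an object; "force" is the grip in N (left out, the last holds). Time passes only in rows, so rows that repeat a pose let the fingers close. It gives the time, the measured TCP pose, the force, the opening and the grip force at its end, in the units of the state.
- r.sense(): the state, without advancing time (a new reading comes with each control period).
- r.snapshot(name): name is "scene" or "top"; returns a dict with "frame" (384x512x3 uint8, red, green, blue), "fx", "fy", "cx", "cy" (pixels), "camera_from_world" (4x4, takes a point from world to camera coordinates). Camera axes: x right, y up, looking along -z (the intrinsics and any distortion apply to the point x, -y, -z); pixel columns grow to the right and rows downward; lengths in mm; the calibration is good to about 2 mm. A picture is of the moment at which its call begins. There is no depth.
- r.hand_in(): hands the job in; it is judged then, once.
The state is a dict: "time": time; "joint_pos": joint angles; "qd": joint speeds; "joint_efforts": joint torques, N m; "tool_pos": TCP position; "tcp_rot": TCP orientation; "ft_force": force on the tool from outside, world axes, zero at the start; "wrist_torque": the same for the moment, N m; "finger_gap": finger opening in mm; "grip_force": force on a finger pad.
Only numpy, scipy, OpenCV 4.12 (cv2) and the standard library are available. Lean on these libraries where they do the work, as an engineer would, in place of code of your own. Each camera call takes 0.05 s, during which the arm holds its last target. There are 200 camera calls.

### The job

Tidy the microscopy bench: put both petri dishes side by side in the large rectangular tray, stand both objectives upright (nose up, as they are now) in the round tray, and lay the slide box in the small rectangular tray, lengthwise with it. Each thing must sit flat on its tray's floor, wholly inside the rim and not on top of another. Leave the beaker and the bottle where they are.

Things in the scene. Friction and masses are not known exactly. Their poses are not given: they have to be found in the camera images.
- dish_a_mid (a point): closed round petri dish with a disc of brown agar inside, 60 mm across, 20 mm tall, about 60 g, lying flat on the bench; the point is its centre (10 mm above its underside), z up. There are two, alike and interchangeable. Held by its upper half, the fingertips stay clear of a tray's rim
- dish_b_mid (a point): closed round petri dish with a disc of brown agar inside, 60 mm across, 20 mm tall, about 60 g, lying flat on the bench; the point is its centre (10 mm above its underside), z up. There are two, alike and interchangeable. Held by its upper half, the fingertips stay clear of a tray's rim
- objective_long_mid (a point): the longer microscope objective, a steel cylinder 28 mm across with a tapering nose on top (the upper 16 mm), 60 mm tall over all, about 130 g, standing upright, nose up; the point is on its axis half-way up (30 mm above its underside), z up. Grip it on the cylinder, below the nose
- objective_short_mid (a point): the shorter microscope objective, a steel cylinder 28 mm across with a tapering nose on top (the upper 16 mm), 46 mm tall over all, about 130 g, standing upright, nose up; the point is on its axis half-way up (23 mm above its underside), z up. Grip it on the cylinder, below the nose
- slide_box_mid (a point): grey plastic box for microscope slides with a black seam and a white paper label on top, 32 mm (its x) by 80 mm (its y) by 28 mm tall, about 90 g, lying flat with the label up; the point is its centre (14 mm above its underside), z up
- dish_tray: the large rectangular tray, for the dishes, with room for two in a row along its y: inside 84 mm (its x) by 160 mm (its y); aluminium with a dark grey lining, fixed to the bench; floor 3 mm above the bench, rim 4 mm thick rising 4 mm above that floor (7 mm above the bench). Origin at its centre on the bench, z up
- round_tray: the round tray, for the objectives, with room for two side by side: 108 mm inside diameter; aluminium with a dark grey lining, fixed to the bench; floor 3 mm above the bench, rim 4 mm thick rising 4 mm above that floor (7 mm above the bench). Origin at its centre on the bench, z up
- slide_tray: the small rectangular tray, for the slide box: inside 56 mm (its x) by 104 mm (its y); aluminium with a dark grey lining, fixed to the bench; floor 3 mm above the bench, rim 4 mm thick rising 4 mm above that floor (7 mm above the bench). Origin at its centre on the bench, z up
- beaker: bystander: empty glass beaker, 68 mm across, 85 mm tall, standing at the left of the work (+y); origin at the centre of its underside
- bottle: bystander: white plastic bottle with a grey cap, 60 mm across, 120 mm tall, standing at the right of the work (-y); origin at the centre of its underside
Mind the look-alikes: they are no part of the job. What is shaped like the part that bears dish_b_mid but red is not meant.

How it is judged (in metres and radians):
At the end, for the whole second after the job is handed in: Dishes in the large rectangular tray (centres within 14 mm across, 52 mm along), objectives in the round tray (within 42 mm of its centre), slide box in the small tray (within 14 mm each way, 0.3 rad); all flat on the tray floor (2.5 mm), upright within 0.05 rad, at rest (x of dish_a_mid in the frame of dish_tray between -0.014 and 0.014 m and y of dish_a_mid in the frame of dish_tray between -0.052 and 0.052 m and z of dish_a_mid in the frame of dish_tray between 0.0105 and 0.0155 m and angle between each of dish_a_mid, dish_b_mid, objective_long_mid, objective_short_mid, slide_box_mid's own z axis and vertical below 0.05 rad and linear speed of each of dish_a, dish_b, objective_long, objective_short, slide_box below 0.02 m/s and x of dish_b_mid in the frame of dish_tray between -0.014 and 0.014 m and y of dish_b_mid in the frame of dish_tray between -0.052 and 0.052 m and z of dish_b_mid in the frame of dish_tray between 0.0105 and 0.0155 m and horizontal distance between each of objective_long_mid, objective_short_mid and round_tray below 0.042 m and z of objective_long_mid in the frame of round_tray between 0.0305 and 0.0355 m and z of objective_short_mid in the frame of round_tray between 0.0235 and 0.0285 m and x of slide_box_mid in the frame of slide_tray between -0.014 and 0.014 m and y of slide_box_mid in the frame of slide_tray between -0.014 and 0.014 m and angle between the y axis of slide_box_mid and the y axis of slide_tray, either way round below 0.3 rad and z of slide_box_mid in the frame of slide_tray between 0.0145 and 0.0195 m); the robot touches nothing.
It fails at once if the beaker is shifted by more than 20 mm or tipped over (distance of beaker from where it was at the start of the episode above 0.02 m or angle between beaker's own z axis and vertical above 0.3 rad).
It fails at once if the bottle is shifted by more than 20 mm or tipped over (distance of bottle from where it was at the start of the episode above 0.02 m or angle between bottle's own z axis and vertical above 0.3 rad).
It also fails if it takes over 109 s, if anything falls off the work surface, if the arm or the gripper's body presses on something with over 40 N, if the wrist force passes 120 N, or if a joint passes its speed limit or range.

## Working session

There is one attempt and no reset: what is moved stays moved. The work goes in short steps, Python scripts to look and compute and a tool call to move; the robot and the scene stay as the last step left them, time stands still between calls to the robot, and variables do not carry over. Pictures are saved under pics/ and viewed, at most 14 in all, crops included, and the job is handed in when it is done.

Besides the shell and the picture viewer there is one more tool, called after ">>>" as a command line: name --argument value ..., lists and objects as JSON in quotes. servo_tool: Moves the arm, as the interface text tells. Its arguments: {"type":"object","properties":{"fingers":{"type":"array","items":{"type":"number"}},"linear":{"type":"array","items":{"type":"array","items":{"type":"number"}}},"rotation":{"type":"array","items":{"type":"array","items":{"type":"number"}}},"force":{"type":"number"}},"required":["fingers","linear","rotation"]}

```bash
mkdir -p pics
python3 - <<'E'
from bench import r
import cv2
for n in ("scene","top"):
    s=r.snapshot(n); cv2.imwrite(f"pics/{n}0.png",cv2.resize(s["frame"][:,:,::-1],(800,600),interpolation=cv2.INTER_CUBIC))
    cv2.imwrite(f"pics/raw_{n}0.png",s["frame"][:,:,::-1])
    print(s["fx"],s["fy"],s["cx"],s["cy"],s["camera_from_world"].round(3).tolist() if hasattr(s["camera_from_world"],'round') else s["camera_from_world"],s.keys())
print(r.sense())
E
```

```text
392.5542975870191 392.5542975870191 260.4815587910464 189.2179049522414 [[0.668, 0.744, -0.004, -329.119], [-0.558, 0.504, 0.659, 248.397], [0.493, -0.437, 0.752, -1430.008], [0.0, 0.0, 0.0, 1.0]] dict_keys(['frame', 'fx', 'fy', 'cx', 'cy', 'camera_from_world'])
471.5272730871036 471.5272730871036 259.27819532246207 194.23934499035795 [[-0.025, -1.0, -0.009, 16.957], [0.998, -0.026, 0.061, -490.622], [-0.061, -0.007, 0.998, -1394.076], [0.0, 0.0, 0.0, 1.0]] dict_keys(['frame', 'fx', 'fy', 'cx', 'cy', 'camera_from_world'])
{'time': 0.1, 'joint_pos': array([ 6.22569427e+01,  7.51095309e+00,  8.53219723e+01, -1.62440976e-04,
        8.72611917e+01, -4.89400743e+00]), 'qd': array([ 0.16563639, -0.01852852, -0.14905984, -0.06751326,  0.10163498,
       -0.02757279]), 'joint_efforts': array([ 1.05929805e-03, -5.70950317e+01, -5.01939547e+01, -1.85539634e-04,
        8.05773394e-03,  1.22273004e-04]), 'tool_pos': array([232.74525809, 552.49139736, 228.35776485]), 'tcp_rot': array([-1.79906212e+02, -7.86772761e-03,  1.57150952e+02]), 'ft_force': array([-0.5845445 ,  0.45035119, -0.12400985]), 'wrist_torque': array([ 0.04769774, -0.0092254 , -0.00080212]), 'grip_force': 0.0, 'finger_gap': 85.15465689550348}
```

View pics/top0.png

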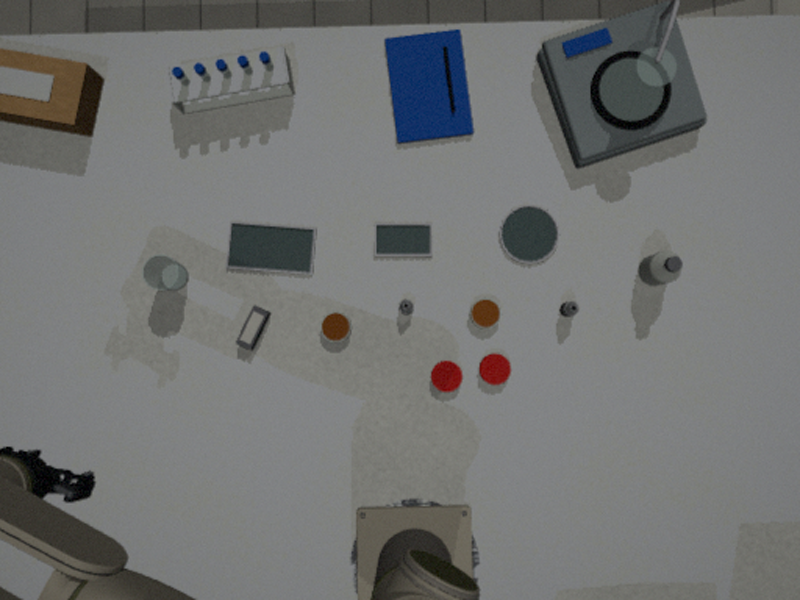

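View pics/scene0.png

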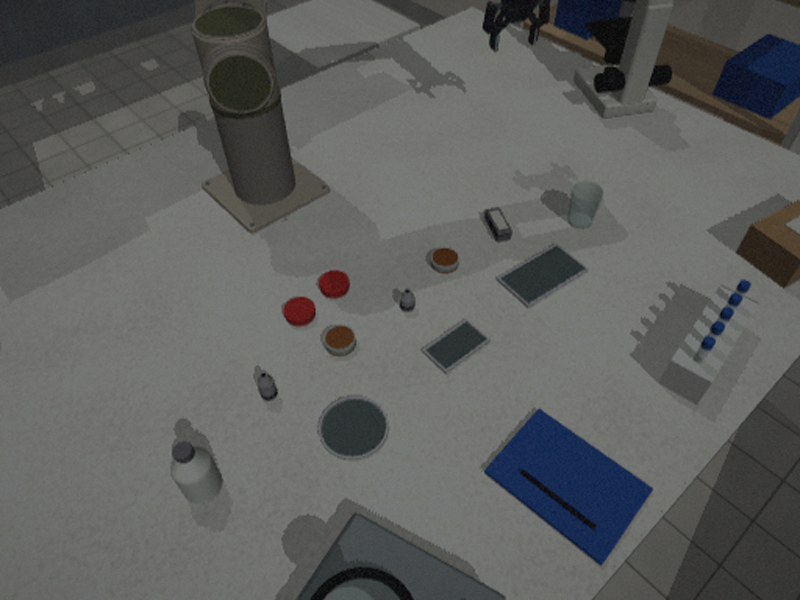

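The top view (800 px scale) shows the brown dishes at (336,326) and (485,312), and red decoys at (447,376) and (495,368). The objectives are at (405,307) and (569,309), and the slide box is at (253,328). The trays are at (271,247), (403,240) and (529,234), the beaker at (165,273), and the bottle at (660,267).

```bash
cat > h.py <<'E'
import cv2, numpy as np
from bench import r
def snap(n):
    s=r.snapshot(n); s["T"]=np.array(s["camera_from_world"]); return s
def ray(s,u,v,z):
    R,t=s["T"][:3,:3],s["T"][:3,3]
    d=R.T@np.array([(u-s["cx"])/s["fx"],-(v-s["cy"])/s["fy"],-1]); c=-R.T@t
    return (c+d*(z-c[2])/d[2])[:2]
def proj(s,p):
    q=s["T"][:3,:3]@np.array(p)+s["T"][:3,3]
    return s["cx"]-s["fx"]*q[0]/q[2], s["cy"]+s["fy"]*q[1]/q[2]
def blobs(mask,amin=15,amax=5000):
    c,_=cv2.findContours(mask.astype(np.uint8),cv2.RETR_EXTERNAL,cv2.CHAIN_APPROX_NONE)
    return [k for k in c if amin<=cv2.contourArea(k)<=amax]
E
python3 - <<'E'
from h import *
s=snap("top"); f=s["frame"]; hsv=cv2.cvtColor(f,cv2.COLOR_RGB2HSV)
for (x,y) in [(336,326),(271,247),(403,240),(529,234),(253,328),(405,307),(569,309),(447,376),(600,400),(330,290)]:
    print((x,y),f[int(y*.64),int(x*.64)],hsv[int(y*.64),int(x*.64)])
H,S,V=[hsv[:,:,i].astype(int) for i in range(3)]
def show(name,m,z,roi=(120,250)):
    m=m.copy(); m[:roi[0]]=0; m[roi[1]:]=0
    for c in blobs(m):
        (u,v),wh,a=cv2.minAreaRect(c); M=cv2.moments(c)
        cu,cv_=M['m10']/M['m00'],M['m01']/M['m00']
        P=np.array([ray(s,*p,z) for p in cv2.boxPoints(((u,v),wh,a))])
        e=P[1]-P[0],P[2]-P[1]; e=e if np.linalg.norm(e[0])>np.linalg.norm(e[1]) else e[::-1]
        print(name,"px",round(u,1),round(v,1),"rect",P.mean(0).round(1),"cent",ray(s,cu,cv_,z).round(1),"LxW",[round(np.linalg.norm(k),1) for k in e],"ang",round(np.degrees(np.arctan2(e[0][1],e[0][0]))%180,1))
show("brown",(H>5)&(H<18)&(S>150)&(V>50),10)
show("dark",(V<110)&~((S>150)),3)
show("vdark",(V<75)&~((S>150)),40)
show("white",(V>140)&(S<60),28,(190,225))
E
```

```text
(336, 326) [87 53 27] [ 13 176  87]
(271, 247) [52 61 60] [87 38 61]
(403, 240) [51 61 59] [84 42 61]
(529, 234) [47 59 57] [85 52 59]
(253, 328) [128 127 119] [ 27  18 128]
(405, 307) [43 42 46] [128  22  46]
(569, 309) [57 59 58] [75  9 59]
(447, 376) [110  15  20] [178 220 110]
(600, 400) [132 134 133] [ 75   4 134]
(330, 290) [131 132 131] [ 60   2 132]
brown px 214.0 208.5 rect [451.9 141.2] cent [451.5 140.5] LxW [np.float64(48.0), np.float64(44.9)] ang 88.5
brown px 310.3 199.8 rect [ 470.8 -147.7] cent [ 470.3 -148. ] LxW [np.float64(48.9), np.float64(46.5)] ang 133.4
dark px 312.5 244.8 rect [ 336.  -150.7] cent [ 332.8 -149.8] LxW [np.float64(57.3), np.float64(31.4)] ang 63.4
dark px 216.0 214.3 rect [434.6 136.4] cent [423.  140.3] LxW [np.float64(72.1), np.float64(56.8)] ang 125.5
dark px 160.9 213.5 rect [441.2 302.1] cent [443.8 300.7] LxW [np.float64(106.6), np.float64(46.6)] ang 155.2
dark px 362.0 205.5 rect [ 449.9 -303.2] cent [ 455.2 -302.2] LxW [np.float64(79.5), np.float64(34.0)] ang 167.6
dark px 309.0 204.1 rect [ 458.1 -144.1] cent [ 442.1 -137.8] LxW [np.flo
[... 1116 characters left out ...]
9.2), np.float64(23.5)] ang 88.5
vdark px 259.5 197.0 rect [481.2   3.8] cent [480.9   4.5] LxW [np.float64(20.6), np.float64(17.6)] ang 88.5
vdark px 430.0 169.5 rect [ 549.2 -498.6] cent [ 550.5 -498.3] LxW [np.float64(29.3), np.float64(26.6)] ang 88.5
vdark px 414.4 174.1 rect [ 536.9 -452.5] cent [ 536.5 -451. ] LxW [np.float64(54.8), np.float64(34.0)] ang 16.8
vdark px 257.5 152.5 rect [612.9   6.4] cent [612.8   6.6] LxW [np.float64(97.5), np.float64(50.5)] ang 88.5
vdark px 172.7 158.0 rect [603.2 257.4] cent [603.4 257.4] LxW [np.float64(154.3), np.float64(80.1)] ang 84.0
vdark px 338.4 149.2 rect [ 616.6 -232.2] cent [ 616.4 -232.2] LxW [np.float64(100.5), np.float64(99.9)] ang 77.0
```

Run:
```python
from h import *
t=snap("top"); s=snap("scene")
def roi(s,c,hw,hh): return s["frame"][c[1]-hh:c[1]+hh,c[0]-hw:c[0]+hw,::-1]
cs=[(t,(162,209)),(t,(259,198)),(t,(363,198)),(s,(318,143)),(s,(261,192)),(s,(171,246))]
big=lambda i:cv2.resize(i,(256,256),interpolation=cv2.INTER_NEAREST)
rows=[big(roi(a,c,16,16)) for a,c in cs]
cv2.imwrite("pics/crops.png",cv2.convertScaleAbs(np.vstack([np.hstack(rows[:3]),np.hstack(rows[3:])]),alpha=1.6))
def show(name,m,z):
    for c in blobs(m):
        (u,v),wh,a=cv2.minAreaRect(c); M=cv2.moments(c)
        if not 120<v<250: continue
        P=np.array([ray(t,*p,z) for p in cv2.boxPoints(((u,v),wh,a))])
        e=P[1]-P[0],P[2]-P[1]; e=e if np.linalg.norm(e[0])>np.linalg.norm(e[1]) else e[::-1]
        print(name,P.mean(0).round(1),ray(t,M['m10']/M['m00'],M['m01']/M['m00'],z).round(1),[round(np.linalg.norm(k),1) for k in e],round(np.degrees(np.arctan2(e[0][1],e[0][0]))%180,1))
V=t["frame"].max(2); show("tray",V<75,3)
hs=cv2.cvtColor(s["frame"],cv2.COLOR_RGB2HSV).astype(int)
for c in blobs((hs[:,:,0]>5)&(hs[:,:,0]<18)&(hs[:,:,1]>140)&(hs[:,:,2]>50)):
    M=cv2.moments(c);u,v=M['m10']/M['m00'],M['m01']/M['m00']; print("scene brown",u,v,[ray(s,u,v,z).round(1) for z in(5,10,15)])
```

```text
tray [451.4 298.8] [447.5 293.2] [np.float64(82.9), np.float64(35.6)] 154.9
tray [ 472.3 -307. ] [ 472.6 -306.7] [np.float64(30.0), np.float64(24.1)] 88.5
tray [484.8   4. ] [483.8   4.3] [np.float64(21.1), np.float64(21.1)] 178.6
tray [ 553.1 -511.8] [ 554.4 -511.6] [np.float64(30.1), np.float64(27.3)] 88.5
tray [ 540.4 -464.5] [ 540.1 -463. ] [np.float64(56.2), np.float64(35.0)] 16.8
tray [618.5   6.8] [618.4   6.9] [np.float64(100.1), np.float64(51.9)] 88.5
tray [608.3 264. ] [608.6 264.3] [np.float64(159.8), np.float64(82.7)] 84.0
tray [ 622.3 -238. ] [ 622.1 -238.3] [np.float64(103.8), np.float64(102.5)] 77.0
scene brown 216.96875 215.2770833333333 [array([ 459.9, -139.9]), array([ 463.2, -141.9]), array([ 466.6, -143.9])]
scene brown 284.4219219219219 163.85135135135135 [array([440.3, 151.7]), array([443.8, 148.1]), array([447.2, 144.4])]
```

View pics/crops.png

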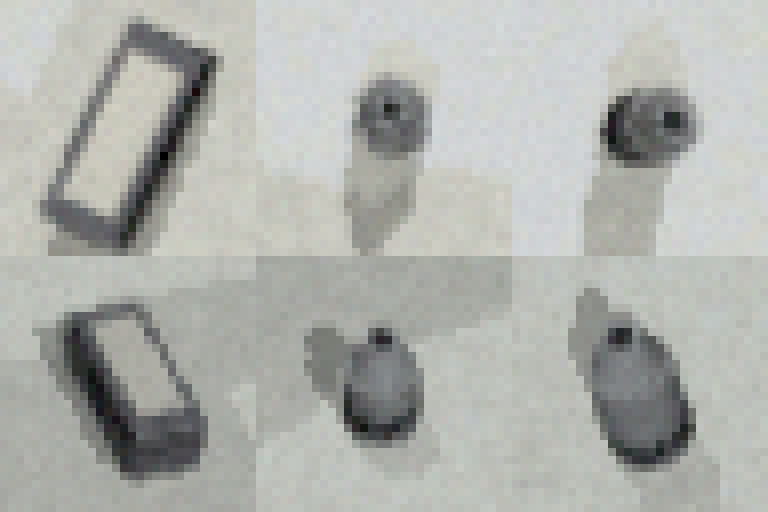

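The crops show the slide box with its white label (centre about 161,209.5 in top). The short objective's nose spot is at top (259,195) and scene (260,186). The long one's is at top (367,196.5) and scene (168,239).

Run:
```python
from h import *
t=snap("top"); s=snap("scene")
def both(n,a,b,z):
    print(n,ray(t,*a,z).round(1),ray(s,*b,z).round(1),end=" ")
    A=[];B=[]
    for c,p in((t,a),(s,b)):
        R,T=c["T"][:3,:3],c["T"][:3,3]; d=R.T@np.array([(p[0]-c["cx"])/c["fx"],-(p[1]-c["cy"])/c["fy"],-1]); d/=np.linalg.norm(d)
        N=np.eye(3)-np.outer(d,d); A.append(N);B.append(N@(-R.T@T))
    print("tri",np.linalg.lstsq(np.vstack(A),np.hstack(B),rcond=None)[0].round(1))
both("short",(259,194.75),(260,185.75),46)
both("long",(367,196.5),(168,239.25),60)
both("box",(161,209.5),(319.1,139.75),28)
for z in (10,15,20):
  both("dishA",(214,208.6),(284.4,163.85),z); both("dishB",(310.4,200),(216.97,215.28),z)
# label edges
o=np.array([146,193])-.5
for a,b in (((130,48),(62,200)),((185,68),(120,228)),((140,22),(45,210))):
    d=ray(t,*(np.array(a)/8+o),28)-ray(t,*(np.array(b)/8+o),28); print(np.degrees(np.arctan2(d[1],d[0]))%180)
# trays in scene
V=s["frame"].max(2)
for c in blobs(V<78,150):
    (u,v),wh,a=cv2.minAreaRect(c); M=cv2.moments(c)
    hull=cv2.convexHull(c); P=np.array([ray(s,*p[0],3) for p in hull],np.float32)
    print("scene tray",u,v,[np.round(k,1) for k in cv2.minAreaRect(P)])
```

```text
short [487.5   5.1] [485.5   5. ] tri [487.    4.6  47.7]
long [ 473.6 -306.6] [ 473.3 -304.4] tri [ 473.9 -305.5   61.7]
box [452.3 296.4] [452.4 300.8] tri [453.3 297.   30.6]
dishA [451.6 141.2] [443.7 148. ] tri [451.2 140.1  20.9]
dishB [ 470.  -148.1] [ 463.2 -141.9] tri [ 469.8 -146.6   20.4]
dishA [451.4 140.7] [447.2 144.4] tri [451.2 140.1  20.9]
dishB [ 469.8 -147.6] [ 466.6 -143.9] tri [ 469.8 -146.6   20.4]
dishA [451.3 140.2] [450.6 140.8] tri [451.2 140.1  20.9]
dishB [ 469.5 -147.1] [ 469.9 -145.9] tri [ 469.8 -146.6   20.4]
155.04727170113915
157.0115278371767
152.3149280464407
scene tray 255.5 355.5 [array([ 828.3, -314.9]), array([285.9, 119.8]), np.float64(48.0)]
scene tray 356.7586975097656 318.51812744140625 [array([924.8, -81.7]), array([141.2,  16.9]), np.float64(5.8)]
scene tray 128.11000061035156 295.23004150390625 [array([ 509.1, -456.3]), array([111.1,  39.7]), np.float64(15.9)]
scene tray 226.00001525878906 273.0 [array([ 621.9, -235.7]), array([103.9, 105.8]), np.float64(6.7)]
scene tray 437.84893798828125 244.21240234375 [array([941.2, 247.8]), array([6
[... 269 characters left out ...]
41.6]), array([64.4, 68. ]), np.float64(47.9)]
scene tray 345.7307434082031 175.3461456298828 [array([608.6, 264.1]), array([169.9,  87.3]), np.float64(84.5)]
scene tray 492.9000244140625 164.30001831054688 [array([885.2, 655.6]), array([106.6, 159.4]), np.float64(78.5)]
scene tray 317.6000061035156 143.6999969482422 [array([442.9, 306.3]), array([ 51.3, 105.7]), np.float64(62.4)]
scene tray 359.10003662109375 130.20001220703125 [array([500.3, 465.7]), array([ 63.4, 116.6]), np.float64(81.8)]
scene tray 362.0 37.5 [array([ -20.9, 1061.1]), array([517.8, 767.6]), np.float64(27.7)]
scene tray 262.2461853027344 4.569221496582031 [array([-469.4,  887. ]), array([134.8, 259.9]), np.float64(85.2)]
```

```bash
cat >> h.py <<'E'
def go(x,y,z,yaw):
    st=r.sense(); p=st["tool_pos"]; ya=st["tcp_rot"][2]; a=np.radians(ya)
    R=np.array([[np.cos(a),np.sin(a),0],[np.sin(a),-np.cos(a),0],[0,0,-1]])
    d=R.T@(np.array([x,y,z])-p)
    dy=(ya-yaw+180)%360-180
    print("lin",(d/1000).round(4),"rotz",round(dy,1),"rows",int(max(np.linalg.norm(d)/50,abs(dy)/8.59))+2,"| t",round(st["time"],1),p.round(1),round(ya,1),"gap",round(st["finger_gap"],1),"grip",round(st["grip_force"],1),"f",st["ft_force"].round(1),"rp",st["tcp_rot"][:2].round(1))
E
python3 -c "
from h import *
go(453,298,130,155)"
```

```text
lin [-0.3018 -0.1494  0.099 ] rotz 2.2 rows 9 | t 0.3 [232.9 552.8 229. ] 157.2 gap 85.8 grip 0.0 f [-0.2  0.6 -0.7] rp [-180.   -0.]
```

>>> servo_tool --fingers '[0.05, 0.05, 0.05, 0.05, 0.05, 0.05, 0.05, 0.05, 0.05, 0.05]' --linear '[[-0.302, -0.149, 0.1], [-0.302, -0.149, 0.1], [-0.302, -0.149, 0.1], [-0.302, -0.149, 0.1], [-0.302, -0.149, 0.1], [-0.302, -0.149, 0.1], [-0.302, -0.149, 0.1], [-0.302, -0.149, 0.1], [-0.302, -0.149, 0.1], [-0.302, -0.149, 0.1]]' --rotation '[[0, 0, 2.2], [0, 0, 2.2], [0, 0, 2.2], [0, 0, 2.2], [0, 0, 2.2], [0, 0, 2.2], [0, 0, 2.2], [0, 0, 2.2], [0, 0, 2.2], [0, 0, 2.2]]' --force 50

```text
time: 1.35
tool_pos: [453.2, 299.1, 129.7]
tcp_rot: [180.0, -0.0, 155.0]
ft_force: [0.1, -1.0, -0.5]
finger_gap: 49.8
grip_force: 0.0
```

```bash
python3 -c "
from h import *
go(453,298,28,155)
s=snap('scene')
p=r.sense()['tool_pos']; u,v=proj(s,p); print(u,v, proj(s,p-[0,0,19]))
c=s['frame'][int(v)-40:int(v)+35,int(u)-50:int(u)+50,::-1]; print(int(u)-50,int(v)-40)
cv2.imwrite('pics/c1.png',cv2.convertScaleAbs(cv2.resize(c,(800,600),interpolation=cv2.INTER_CUBIC),alpha=1.7))"
```

```text
lin [-0.0003 -0.001   0.1017] rotz -0.0 rows 4 | t 1.4 [453.2 299.1 129.7] 155.0 gap 49.8 grip 0.0 f [ 0.1 -1.  -0.5] rp [180.  -0.]
322.44351526226916 115.72092698234275 (np.float64(321.7633709749233), np.float64(120.47526656751042))
272 75
```

View pics/c1.png

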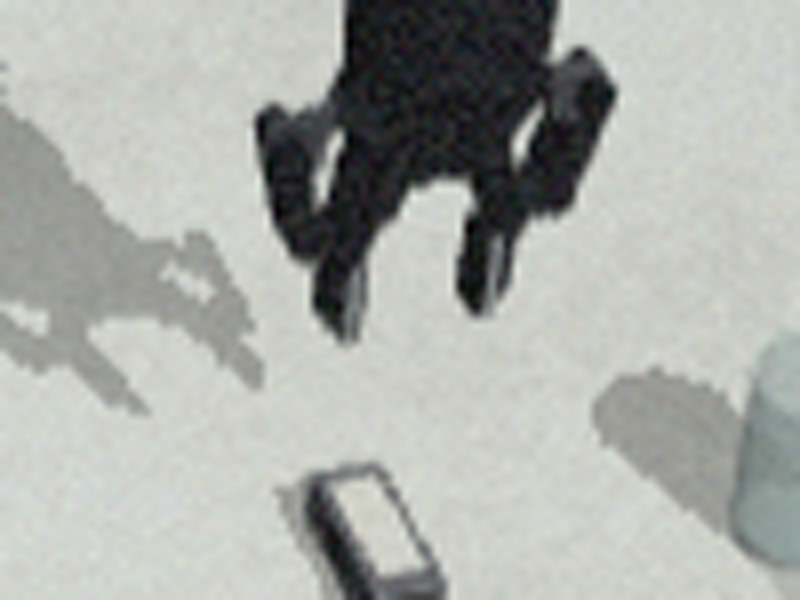

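The fingertips (crop mid about (414,325)) project near TCP height, although the text puts them 19 mm ahead. I'll recheck lower down.

>>> servo_tool --fingers '[0.05, 0.05, 0.05, 0.05, 0.05, 0.05]' --linear '[[0, -0.001, 0.03], [0, -0.001, 0.06], [0, -0.001, 0.085], [0, -0.001, 0.085], [0, -0.001, 0.085], [0, -0.001, 0.085]]' --rotation '[[0, 0, 0], [0, 0, 0], [0, 0, 0], [0, 0, 0], [0, 0, 0], [0, 0, 0]]'

```text
time: 2.0
tool_pos: [454.0, 298.8, 46.5]
tcp_rot: [179.9, 0.1, 155.0]
ft_force: [-0.2, 1.0, 0.6]
finger_gap: 50.0
grip_force: 0.0
```

```bash
python3 -c "
from h import *
go(453,298,28,155)
s=snap('scene')
p=r.sense()['tool_pos']; u,v=proj(s,p); a=np.radians(65); e=np.array([np.cos(a),np.sin(a),0])*25
U,W=int(u)-40,int(v)-35
c=s['frame'][W:W+60,U:U+80,::-1]
c=cv2.convertScaleAbs(cv2.resize(c,(800,600),interpolation=cv2.INTER_CUBIC),alpha=1.7)
for k,col in((0,(0,255,0)),(19,(0,0,255))):
  for g in(-1,1):
    q=proj(s,p+g*e-[0,0,k]); cv2.circle(c,(int((q[0]-U+.5)*10),int((q[1]-W+.5)*10)),5,col,1)
cv2.imwrite('pics/c2.png',c)"
```

```text
lin [ 0.0006 -0.0011  0.0185] rotz 0.0 rows 2 | t 2.0 [454.  298.8  46.5] 155.0 gap 50.0 grip 0.0 f [-0.2  1.   0.6] rp [1.799e+02 1.000e-01]
```

View pics/c2.png

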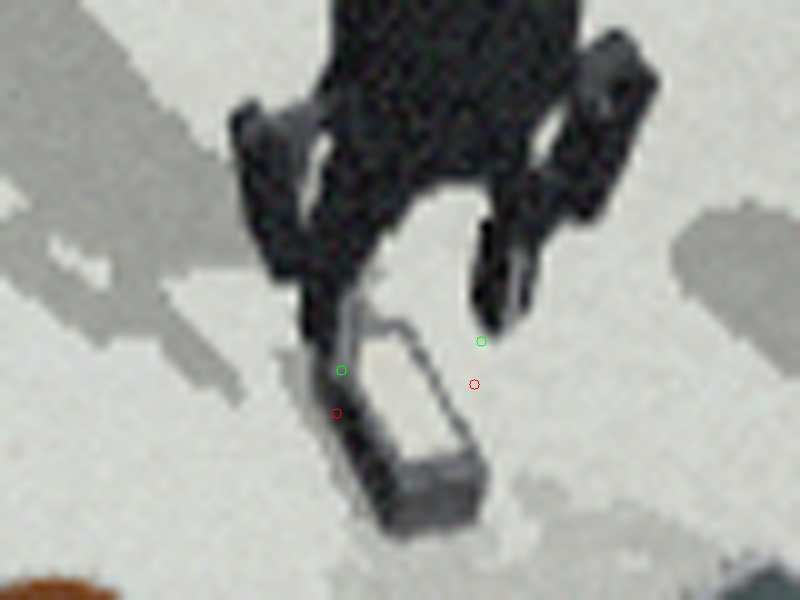

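Green circles (TCP height) sit close to the tips, and the red ones (19 mm ahead) sit below them. So either the tips are higher than stated or the arm's xy is offset. The top view will tell which.

```bash
python3 -c "
from h import *
s=snap('top')
p=r.sense()['tool_pos']; u,v=proj(s,p); a=np.radians(65); e=np.array([np.cos(a),np.sin(a),0])*25
U,W=int(u)-40,int(v)-30
c=s['frame'][W:W+60,U:U+80,::-1]
c=cv2.convertScaleAbs(cv2.resize(c,(800,600),interpolation=cv2.INTER_CUBIC),alpha=1.7)
for k,col in((0,(0,255,0)),(19,(0,0,255))):
  for g in(-1,1):
    q=proj(s,p+g*e-[0,0,k]); cv2.circle(c,(int((q[0]-U+.5)*10),int((q[1]-W+.5)*10)),5,col,1)
cv2.imwrite('pics/c3.png',c)"
```

```text
(no output)
```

View pics/c3.png

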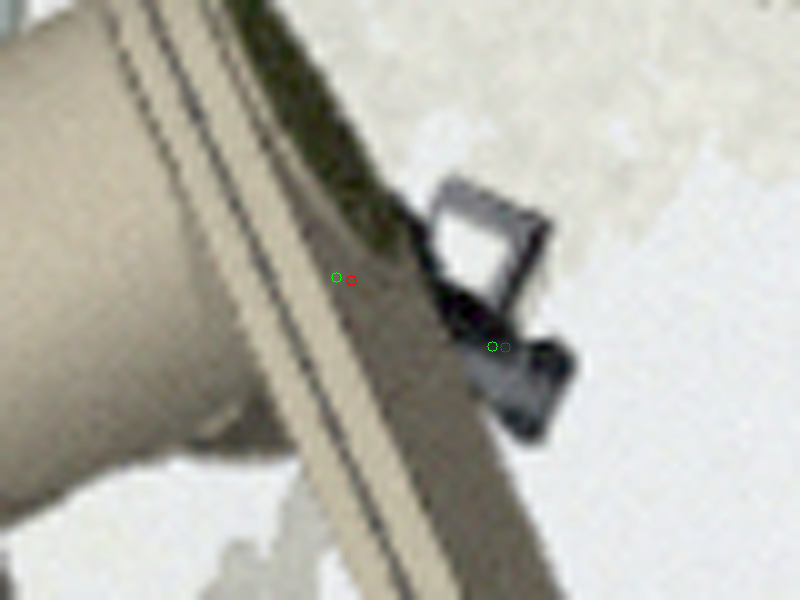

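>>> servo_tool --fingers '[0.05, 0.05, 0.05, 0.05]' --linear '[[0, -0.001, 0.006], [0, -0.001, 0.012], [0, -0.001, 0.018], [0, -0.001, 0.018]]' --rotation '[[0, 0, 0], [0, 0, 0], [0, 0, 0], [0, 0, 0]]'

```text
time: 2.5
tool_pos: [451.5, 295.9, 24.8]
tcp_rot: [-179.9, -0.1, 154.9]
ft_force: [0.1, -0.5, -0.3]
finger_gap: 50.2
grip_force: 0.0
```

```bash
python3 -c "
from h import *
go(453,298,28,155)
s=snap('scene')
p=r.sense()['tool_pos']; u,v=proj(s,p); a=np.radians(65); e=np.array([np.cos(a),np.sin(a),0])*25
U,W=int(u)-40,int(v)-35
c=s['frame'][W:W+60,U:U+80,::-1]
c=cv2.convertScaleAbs(cv2.resize(c,(800,600),interpolation=cv2.INTER_CUBIC),alpha=1.7)
for k,col in((0,(0,255,0)),(19,(0,0,255))):
  for g in(-1,1):
    q=proj(s,p+g*e-[0,0,k]); cv2.circle(c,(int((q[0]-U+.5)*10),int((q[1]-W+.5)*10)),5,col,1)
cv2.imwrite('pics/c4.png',c)"
```

```text
lin [-0.0004  0.0025 -0.0032] rotz -0.1 rows 2 | t 2.5 [451.5 295.9  24.8] 154.9 gap 50.2 grip 0.0 f [ 0.1 -0.5 -0.3] rp [-1.799e+02 -1.000e-01]
```

View pics/c4.png

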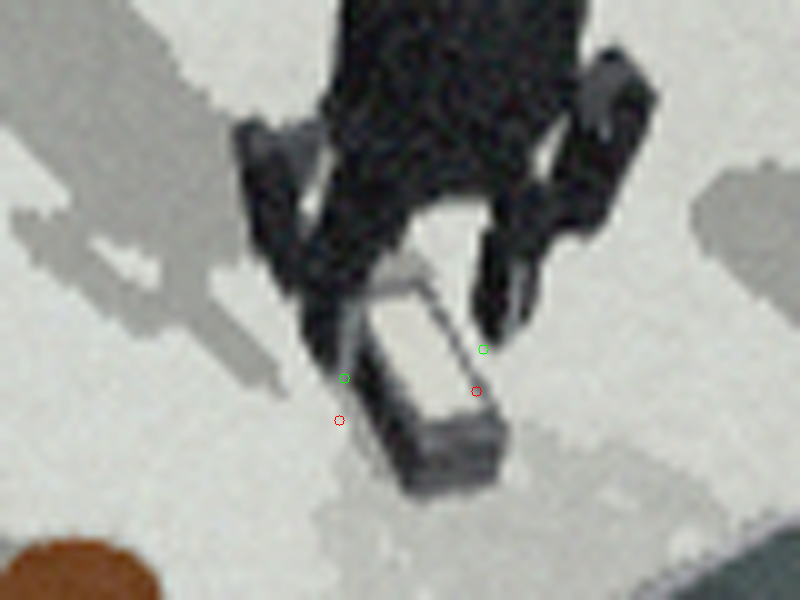

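The tips are clearly still well above the bench (tip at about (338,372), its shadow at (280,392)), so I'll feel downward gently.

>>> servo_tool --fingers '[0.05, 0.05, 0.05, 0.05]' --linear '[[0, 0, 0.002], [0, 0, 0.004], [0, 0, 0.005], [0, 0, 0.005]]' --rotation '[[0, 0, 0], [0, 0, 0], [0, 0, 0], [0, 0, 0]]'

```text
time: 2.95
tool_pos: [452.5, 296.5, 21.1]
tcp_rot: [-180.0, -0.0, 155.0]
ft_force: [0.8, 0.2, 0.1]
finger_gap: 50.1
grip_force: 0.0
```

>>> servo_tool --fingers '[0.05, 0.05, 0.05]' --linear '[[0, 0, 0.002], [0, 0, 0.003], [0, 0, 0.003]]' --rotation '[[0, 0, 0], [0, 0, 0], [0, 0, 0]]'

```text
time: 3.25
tool_pos: [452.4, 296.4, 18.1]
tcp_rot: [-180.0, -0.0, 155.0]
ft_force: [-0.1, -0.2, -0.7]
finger_gap: 49.9
grip_force: 0.0
```

>>> servo_tool --fingers '[0.05, 0.05, 0.05]' --linear '[[0, 0, 0.001], [0, 0, 0.002], [0, 0, 0.003]]' --rotation '[[0, 0, 0], [0, 0, 0], [0, 0, 0]]'

```text
time: 3.55
tool_pos: [452.6, 296.5, 15.3]
tcp_rot: [180.0, 0.0, 154.9]
ft_force: [-0.8, -0.4, 0.1]
finger_gap: 49.8
grip_force: 0.0
```

>>> servo_tool --fingers '[0.05, 0.05, 0.05]' --linear '[[0, 0, 0.001], [0, 0, 0.002], [0, 0, 0.003]]' --rotation '[[0, 0, 0], [0, 0, 0], [0, 0, 0]]'

```text
time: 3.85
tool_pos: [452.6, 296.6, 12.2]
tcp_rot: [180.0, -0.0, 155.0]
ft_force: [-0.8, 0.7, -0.4]
finger_gap: 50.0
grip_force: 0.0
```

>>> servo_tool --fingers '[0.05, 0.05, 0.05]' --linear '[[0, 0, 0.001], [0, 0, 0.002], [0, 0, 0.003]]' --rotation '[[0, 0, 0], [0, 0, 0], [0, 0, 0]]'

```text
time: 4.15
tool_pos: [452.6, 296.5, 9.2]
tcp_rot: [-180.0, -0.0, 155.0]
ft_force: [0.5, 0.3, -0.3]
finger_gap: 50.1
grip_force: 0.0
```

>>> servo_tool --fingers '[0.05, 0.05]' --linear '[[0, 0, 0.001], [0, 0, 0.002]]' --rotation '[[0, 0, 0], [0, 0, 0]]'

```text
time: 4.35
tool_pos: [452.6, 296.5, 7.2]
tcp_rot: [-180.0, -0.0, 154.9]
ft_force: [0.8, 0.9, -0.1]
finger_gap: 50.2
grip_force: 0.0
```

>>> servo_tool --fingers '[0.05, 0.05]' --linear '[[0, 0, 0.001], [0, 0, 0.002]]' --rotation '[[0, 0, 0], [0, 0, 0]]'

```text
time: 4.55
tool_pos: [452.6, 296.5, 5.2]
tcp_rot: [-180.0, -0.0, 155.0]
ft_force: [-0.1, -0.0, 0.1]
finger_gap: 50.2
grip_force: 0.0
```

>>> servo_tool --fingers '[0.05, 0.05]' --linear '[[0, 0, 0.001], [0, 0, 0.002]]' --rotation '[[0, 0, 0], [0, 0, 0]]'

```text
time: 4.75
tool_pos: [452.5, 296.5, 3.2]
tcp_rot: [-180.0, -0.0, 155.0]
ft_force: [-0.3, 0.1, -0.8]
finger_gap: 50.0
grip_force: 0.0
```

```bash
python3 -c "
from h import *
go(453,298,28,155)
s=snap('scene')
p=r.sense()['tool_pos']; u,v=proj(s,p); a=np.radians(65); e=np.array([np.cos(a),np.sin(a),0])*25
U,W=int(u)-40,int(v)-35
c=s['frame'][W:W+60,U:U+80,::-1]
c=cv2.convertScaleAbs(cv2.resize(c,(800,600),interpolation=cv2.INTER_CUBIC),alpha=1.7)
for k,col in((0,(0,255,0)),(19,(0,0,255))):
  for g in(-1,1):
    q=proj(s,p+g*e-[0,0,k]); cv2.circle(c,(int((q[0]-U+.5)*10),int((q[1]-W+.5)*10)),5,col,1)
cv2.imwrite('pics/c5.png',c)"
```

```text
lin [ 0.0002  0.0015 -0.0248] rotz -0.0 rows 2 | t 4.8 [452.5 296.5   3.2] 155.0 gap 50.0 grip 0.0 f [-0.3  0.1 -0.8] rp [-180.   -0.]
```

View pics/c5.png

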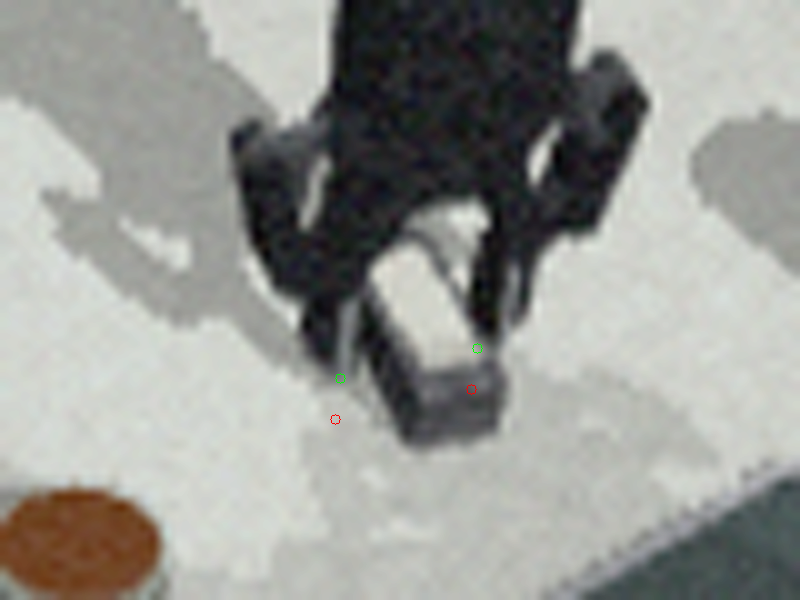

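The tips nearly meet their shadows with the TCP at 3 mm, so the fingertips actually stand level with the reported TCP. I'll plan with tip = TCP, raise 7 mm and grip the box.

>>> servo_tool --fingers '[0.05, 0.05, 0.05, 0.02, 0.02, 0.02, 0.02, 0.02, 0.02, 0.02]' --linear '[[0, 0, -0.004], [0, 0, -0.007], [0, 0, -0.007], [0, 0, -0.007], [0, 0, -0.007], [0, 0, -0.007], [0, 0, -0.007], [0, 0, -0.007], [0, 0, -0.007], [0, 0, -0.007]]' --rotation '[[0, 0, 0], [0, 0, 0], [0, 0, 0], [0, 0, 0], [0, 0, 0], [0, 0, 0], [0, 0, 0], [0, 0, 0], [0, 0, 0], [0, 0, 0]]' --force 40

```text
time: 5.8
tool_pos: [453.0, 296.8, 10.8]
tcp_rot: [180.0, 0.0, 155.0]
ft_force: [-0.1, -0.6, 5.2]
finger_gap: 30.9
grip_force: 40.5
```

>>> servo_tool --fingers '[0.02, 0.02, 0.02, 0.02, 0.02]' --linear '[[0, 0, -0.02], [0, 0, -0.05], [0, 0, -0.08], [0, 0, -0.1], [0, 0, -0.1]]' --rotation '[[0, 0, 0], [0, 0, 0], [0, 0, 0], [0, 0, 0], [0, 0, 0]]'

```text
time: 6.3
tool_pos: [454.5, 297.6, 113.5]
tcp_rot: [179.8, 0.2, 155.0]
ft_force: [0.3, 0.2, -1.3]
finger_gap: 31.0
grip_force: 40.0
```

```bash
python3 -c "
from h import *
go(618,7.5,110,88.5)"
```

```text
lin [-0.271  -0.1936  0.0035] rotz 66.5 rows 9 | t 6.3 [454.5 297.6 113.5] 155.0 gap 31.0 grip 40.0 f [ 0.3  0.2 -1.3] rp [179.8   0.2]
```

>>> servo_tool --fingers '[0.02, 0.02, 0.02, 0.02, 0.02, 0.02, 0.02, 0.02, 0.02, 0.02]' --linear '[[-0.02, -0.015, 0], [-0.05, -0.036, 0], [-0.09, -0.064, 0], [-0.13, -0.093, 0], [-0.17, -0.121, 0], [-0.21, -0.15, 0], [-0.24, -0.171, 0], [-0.271, -0.194, 0], [-0.271, -0.194, 0], [-0.271, -0.194, 0]]' --rotation '[[0, 0, 5], [0, 0, 13], [0, 0, 21], [0, 0, 29], [0, 0, 37], [0, 0, 45], [0, 0, 53], [0, 0, 61], [0, 0, 66.5], [0, 0, 66.5]]'

```text
time: 7.3
tool_pos: [614.9, 4.9, 107.8]
tcp_rot: [-179.8, -0.0, 88.2]
ft_force: [-1.1, 1.0, -1.4]
finger_gap: 30.9
grip_force: 40.0
```

```bash
python3 -c "
from h import *
go(618,7.5,14,88.5)"
```

```text
lin [0.0027 0.003  0.0938] rotz -0.3 rows 3 | t 7.3 [614.9   4.9 107.8] 88.2 gap 30.9 grip 40.0 f [-1.1  1.  -1.4] rp [-179.8   -0. ]
```

>>> servo_tool --fingers '[0.02, 0.02, 0.02, 0.02, 0.02, 0.02, 0.02]' --linear '[[0.001, 0.001, 0.03], [0.001, 0.001, 0.06], [0.001, 0.001, 0.08], [0.001, 0.001, 0.088], [0.001, 0.001, 0.092], [0.001, 0.001, 0.094], [0.001, 0.001, 0.094]]' --rotation '[[0, 0, 0], [0, 0, 0], [0, 0, 0], [0, 0, 0], [0, 0, 0], [0, 0, 0], [0, 0, 0]]'

```text
time: 8.0
tool_pos: [617.7, 7.2, 17.2]
tcp_rot: [179.9, 0.0, 88.5]
ft_force: [0.5, -0.6, -1.4]
finger_gap: 31.2
grip_force: 40.0
```

>>> servo_tool --fingers '[0.02, 0.02, 0.02, 0.045, 0.045, 0.045, 0.045]' --linear '[[0, 0, 0.001], [0, 0, 0.002], [0, 0, 0.003], [0, 0, 0.003], [0, 0, 0.003], [0, 0, 0.003], [0, 0, 0.003]]' --rotation '[[0, 0, 0], [0, 0, 0], [0, 0, 0], [0, 0, 0], [0, 0, 0], [0, 0, 0], [0, 0, 0]]'

```text
time: 8.7
tool_pos: [617.1, 7.0, 13.4]
tcp_rot: [180.0, 0.0, 88.5]
ft_force: [0.3, -0.5, -0.5]
finger_gap: 44.9
grip_force: 0.0
```

>>> servo_tool --fingers '[0.045, 0.045, 0.045, 0.045, 0.045]' --linear '[[0, 0, -0.03], [0, 0, -0.06], [0, 0, -0.1], [0, 0, -0.1], [0, 0, -0.1]]' --rotation '[[0, 0, 0], [0, 0, 0], [0, 0, 0], [0, 0, 0], [0, 0, 0]]'

```text
time: 9.2
tool_pos: [618.3, 6.9, 115.2]
tcp_rot: [179.8, 0.0, 88.4]
ft_force: [-0.2, 1.3, -0.6]
finger_gap: 45.1
grip_force: 0.0
```

```bash
python3 -c "
from h import *
go(486.5,5,114,88.5)"
```

```text
lin [-0.0055 -0.1317  0.0012] rotz -0.1 rows 4 | t 9.2 [618.3   6.9 115.2] 88.4 gap 45.1 grip 0.0 f [-0.2  1.3 -0.6] rp [179.8   0. ]
```

>>> servo_tool --fingers '[0.05, 0.05, 0.05, 0.05, 0.05, 0.05, 0.05]' --linear '[[-0.002, -0.04, 0], [-0.004, -0.08, 0], [-0.0055, -0.12, 0], [-0.0055, -0.1315, 0], [-0.0055, -0.1315, 0], [-0.0055, -0.1315, 0], [-0.0055, -0.1315, 0]]' --rotation '[[0, 0, 0], [0, 0, 0], [0, 0, 0], [0, 0, 0], [0, 0, 0], [0, 0, 0], [0, 0, 0]]'

```text
time: 9.9
tool_pos: [486.1, 5.0, 113.1]
tcp_rot: [180.0, -0.0, 88.4]
ft_force: [0.9, -0.4, -1.3]
finger_gap: 49.9
grip_force: 0.0
```

```bash
python3 -c "
from h import *
go(486.5,5,8,88.5)"
```

```text
lin [-0.      0.0004  0.1051] rotz -0.1 rows 4 | t 9.9 [486.1   5.  113.1] 88.4 gap 49.9 grip 0.0 f [ 0.9 -0.4 -1.3] rp [180.  -0.]
```

>>> servo_tool --fingers '[0.05, 0.05, 0.05, 0.05, 0.05, 0.05, 0.05]' --linear '[[0, 0, 0.03], [0, 0, 0.06], [0, 0, 0.085], [0, 0, 0.1], [0, 0, 0.105], [0, 0, 0.105], [0, 0, 0.105]]' --rotation '[[0, 0, 0], [0, 0, 0], [0, 0, 0], [0, 0, 0], [0, 0, 0], [0, 0, 0], [0, 0, 0]]'

```text
time: 10.6
tool_pos: [486.4, 5.0, 9.1]
tcp_rot: [179.9, 0.0, 88.5]
ft_force: [-1.3, 0.6, -0.5]
finger_gap: 49.9
grip_force: 0.0
```

>>> servo_tool --fingers '[0.04, 0.035, 0.03, 0.025, 0.02, 0.02, 0.02, 0.02, 0.02]' --linear '[[0, 0, 0], [0, 0, 0], [0, 0, 0], [0, 0, 0], [0, 0, 0], [0, 0, 0], [0, 0, 0], [0, 0, 0], [0, 0, 0]]' --rotation '[[0, 0, 0], [0, 0, 0], [0, 0, 0], [0, 0, 0], [0, 0, 0], [0, 0, 0], [0, 0, 0], [0, 0, 0], [0, 0, 0]]'

```text
time: 11.5
tool_pos: [486.3, 5.0, 9.3]
tcp_rot: [179.9, 0.0, 88.5]
ft_force: [-1.6, -0.6, 6.1]
finger_gap: 26.2
grip_force: 39.1
```

>>> servo_tool --fingers '[0.02, 0.02, 0.02, 0.02, 0.02, 0.02]' --linear '[[0, 0, -0.02], [0, 0, -0.05], [0, 0, -0.08], [0, 0, -0.1], [0, 0, -0.1], [0, 0, -0.1]]' --rotation '[[0, 0, 0], [0, 0, 0], [0, 0, 0], [0, 0, 0], [0, 0, 0], [0, 0, 0]]'

```text
time: 12.1
tool_pos: [485.3, 5.1, 107.9]
tcp_rot: [180.0, 0.0, 88.4]
ft_force: [-0.3, 0.4, -1.7]
finger_gap: 26.7
grip_force: 39.6
```

```bash
python3 -c "
from h import *
go(622,-213,108,90)"
```

```text
lin [-2.143e-01  1.426e-01 -1.000e-04] rotz -1.6 rows 7 | t 12.1 [485.3   5.1 107.9] 88.4 gap 26.7 grip 39.6 f [-0.3  0.4 -1.7] rp [180.   0.]
```

>>> servo_tool --fingers '[0.02, 0.02, 0.02, 0.02, 0.02, 0.02, 0.02, 0.02, 0.02, 0.02]' --linear '[[-0.02, 0.013, 0], [-0.05, 0.033, 0], [-0.085, 0.056, 0], [-0.12, 0.08, 0], [-0.155, 0.103, 0], [-0.185, 0.123, 0], [-0.205, 0.137, 0], [-0.2145, 0.1425, 0], [-0.2145, 0.1425, 0], [-0.2145, 0.1425, 0]]' --rotation '[[0, 0, 0], [0, 0, 0], [0, 0, 0], [0, 0, 0], [0, 0, 0], [0, 0, 0], [0, 0, 0], [0, 0, 0], [0, 0, 0], [0, 0, 0]]'

```text
time: 13.1
tool_pos: [620.9, -212.0, 106.8]
tcp_rot: [-179.9, -0.1, 88.5]
ft_force: [-0.4, -0.5, -1.3]
finger_gap: 26.5
grip_force: 39.7
```

>>> servo_tool --fingers '[0.02, 0.02, 0.02, 0.02, 0.02, 0.02, 0.02, 0.02]' --linear '[[0, 0, 0.02], [0, 0, 0.045], [0, 0, 0.07], [0, 0, 0.085], [0, 0, 0.09], [0, 0, 0.09], [0, 0, 0.09], [0, 0, 0.09]]' --rotation '[[0, 0, 0], [0, 0, 0], [0, 0, 0], [0, 0, 0], [0, 0, 0], [0, 0, 0], [0, 0, 0], [0, 0, 0]]'

```text
time: 13.9
tool_pos: [623.2, -213.6, 20.1]
tcp_rot: [179.9, 0.1, 88.5]
ft_force: [0.6, -0.7, -1.4]
finger_gap: 26.6
grip_force: 39.7
```

>>> servo_tool --fingers '[0.02, 0.02, 0.02, 0.02, 0.02, 0.02]' --linear '[[0, 0, 0.002], [0, 0, 0.004], [0, 0, 0.006], [0, 0, 0.006], [0, 0, 0.006], [0, 0, 0.006]]' --rotation '[[0, 0, 0], [0, 0, 0], [0, 0, 0], [0, 0, 0], [0, 0, 0], [0, 0, 0]]'

```text
time: 14.5
tool_pos: [622.1, -213.3, 12.4]
tcp_rot: [180.0, 0.0, 88.4]
ft_force: [-0.8, -0.3, 0.0]
finger_gap: 26.6
grip_force: 39.9
```

>>> servo_tool --fingers '[0.03, 0.035, 0.04, 0.045, 0.045, 0.045]' --linear '[[0, 0, 0], [0, 0, 0], [0, 0, 0], [0, 0, 0], [0, 0, 0], [0, 0, 0]]' --rotation '[[0, 0, 0], [0, 0, 0], [0, 0, 0], [0, 0, 0], [0, 0, 0], [0, 0, 0]]'

```text
time: 15.1
tool_pos: [622.0, -213.2, 12.3]
tcp_rot: [-180.0, -0.0, 88.5]
ft_force: [0.9, 0.2, 0.3]
finger_gap: 44.7
grip_force: 0.0
```

>>> servo_tool --fingers '[0.045, 0.045, 0.045, 0.045, 0.045, 0.045]' --linear '[[0, 0, -0.015], [0, 0, -0.04], [0, 0, -0.08], [0, 0, -0.12], [0, 0, -0.12], [0, 0, -0.12]]' --rotation '[[0, 0, 0], [0, 0, 0], [0, 0, 0], [0, 0, 0], [0, 0, 0], [0, 0, 0]]'

```text
time: 15.7
tool_pos: [623.5, -213.8, 135.6]
tcp_rot: [179.7, 0.1, 88.5]
ft_force: [0.1, -0.0, 0.3]
finger_gap: 45.1
grip_force: 0.0
```

```bash
python3 -c "
from h import *
go(473.5,-305.5,132,88.5)"
```

```text
lin [-0.0957 -0.1474  0.0036] rotz -0.0 rows 5 | t 15.7 [ 623.5 -213.8  135.6] 88.5 gap 45.1 grip 0.0 f [ 0.1 -0.   0.3] rp [1.797e+02 1.000e-01]
```

>>> servo_tool --fingers '[0.05, 0.05, 0.05, 0.05, 0.05, 0.05, 0.05, 0.05]' --linear '[[-0.02, -0.03, 0], [-0.045, -0.07, 0], [-0.072, -0.11, 0], [-0.09, -0.137, 0], [-0.096, -0.146, 0], [-0.096, -0.146, 0], [-0.096, -0.146, 0], [-0.096, -0.146, 0]]' --rotation '[[0, 0, 0], [0, 0, 0], [0, 0, 0], [0, 0, 0], [0, 0, 0], [0, 0, 0], [0, 0, 0], [0, 0, 0]]'

```text
time: 16.5
tool_pos: [474.5, -304.3, 132.1]
tcp_rot: [180.0, -0.0, 88.5]
ft_force: [0.4, 0.2, -0.1]
finger_gap: 49.9
grip_force: 0.0
```

>>> servo_tool --fingers '[0.05, 0.05, 0.05, 0.05, 0.05, 0.05, 0.05, 0.05, 0.05]' --linear '[[0, 0, 0.03], [0, 0, 0.06], [0, 0, 0.085], [0, 0, 0.1], [0, 0, 0.11], [0, 0, 0.116], [0, 0, 0.12], [0, 0, 0.12], [0, 0, 0.12]]' --rotation '[[0, 0, 0], [0, 0, 0], [0, 0, 0], [0, 0, 0], [0, 0, 0], [0, 0, 0], [0, 0, 0], [0, 0, 0], [0, 0, 0]]'

```text
time: 17.4
tool_pos: [474.1, -305.7, 13.2]
tcp_rot: [179.9, 0.0, 88.4]
ft_force: [0.1, -0.5, 0.1]
finger_gap: 50.2
grip_force: 0.0
```

>>> servo_tool --fingers '[0.04, 0.035, 0.03, 0.025, 0.02, 0.02, 0.02, 0.02, 0.02]' --linear '[[0, 0, 0], [0, 0, 0], [0, 0, 0], [0, 0, 0], [0, 0, 0], [0, 0, 0], [0, 0, 0], [0, 0, 0], [0, 0, 0]]' --rotation '[[0, 0, 0], [0, 0, 0], [0, 0, 0], [0, 0, 0], [0, 0, 0], [0, 0, 0], [0, 0, 0], [0, 0, 0], [0, 0, 0]]'

```text
time: 18.3
tool_pos: [474.0, -305.5, 13.0]
tcp_rot: [179.9, 0.0, 88.5]
ft_force: [0.3, 0.2, 5.9]
finger_gap: 26.9
grip_force: 39.4
```

>>> servo_tool --fingers '[0.02, 0.02, 0.02, 0.02, 0.02, 0.02, 0.02]' --linear '[[0, 0, -0.02], [0, 0, -0.05], [0, 0, -0.08], [0, 0, -0.12], [0, 0, -0.12], [0, 0, -0.12], [0, 0, -0.12]]' --rotation '[[0, 0, 0], [0, 0, 0], [0, 0, 0], [0, 0, 0], [0, 0, 0], [0, 0, 0], [0, 0, 0]]'

```text
time: 19.0
tool_pos: [472.4, -304.5, 130.5]
tcp_rot: [-179.9, -0.1, 88.4]
ft_force: [-0.1, -0.7, -2.1]
finger_gap: 26.8
grip_force: 39.7
```

```bash
python3 -c "
from h import *
go(622,-260,132,88.5)"
```

```text
lin [ 0.0485  0.1483 -0.0015] rotz -0.1 rows 5 | t 19.0 [ 472.4 -304.5  130.5] 88.4 gap 26.8 grip 39.7 f [-0.1 -0.7 -2.1] rp [-1.799e+02 -1.000e-01]
```

>>> servo_tool --fingers '[0.02, 0.02, 0.02, 0.02, 0.02, 0.02, 0.02, 0.02, 0.02]' --linear '[[0.006, 0.02, 0], [0.015, 0.045, 0], [0.026, 0.08, 0], [0.037, 0.11, 0], [0.045, 0.135, 0], [0.049, 0.147, 0], [0.049, 0.147, 0], [0.049, 0.147, 0], [0.049, 0.147, 0]]' --rotation '[[0, 0, 0], [0, 0, 0], [0, 0, 0], [0, 0, 0], [0, 0, 0], [0, 0, 0], [0, 0, 0], [0, 0, 0], [0, 0, 0]]'

```text
time: 19.9
tool_pos: [620.4, -260.3, 131.0]
tcp_rot: [-179.9, -0.0, 88.4]
ft_force: [-0.7, 0.6, -2.0]
finger_gap: 26.8
grip_force: 39.8
```

>>> servo_tool --fingers '[0.02, 0.02, 0.02, 0.02, 0.02, 0.02, 0.02, 0.02, 0.02]' --linear '[[0, 0, 0.02], [0, 0, 0.045], [0, 0, 0.07], [0, 0, 0.09], [0, 0, 0.105], [0, 0, 0.11], [0, 0, 0.11], [0, 0, 0.11], [0, 0, 0.11]]' --rotation '[[0, 0, 0], [0, 0, 0], [0, 0, 0], [0, 0, 0], [0, 0, 0], [0, 0, 0], [0, 0, 0], [0, 0, 0], [0, 0, 0]]'

```text
time: 20.8
tool_pos: [622.8, -260.8, 24.0]
tcp_rot: [179.9, 0.1, 88.5]
ft_force: [-0.3, -0.1, -1.6]
finger_gap: 27.0
grip_force: 39.8
```

>>> servo_tool --fingers '[0.02, 0.02, 0.02, 0.02, 0.02, 0.02]' --linear '[[0, 0, 0.002], [0, 0, 0.004], [0, 0, 0.006], [0, 0, 0.006], [0, 0, 0.006], [0, 0, 0.006]]' --rotation '[[0, 0, 0], [0, 0, 0], [0, 0, 0], [0, 0, 0], [0, 0, 0], [0, 0, 0]]'

```text
time: 21.4
tool_pos: [621.6, -260.2, 16.2]
tcp_rot: [-180.0, -0.0, 88.4]
ft_force: [-0.3, -0.4, -2.4]
finger_gap: 26.9
grip_force: 40.0
```

Force shows it's still hanging, so I'll go a touch lower before releasing.

>>> servo_tool --fingers '[0.02, 0.02, 0.02, 0.03, 0.035, 0.04, 0.045, 0.045, 0.045]' --linear '[[0, 0, 0.0005], [0, 0, 0.0005], [0, 0, 0.0005], [0, 0, 0.0005], [0, 0, 0.0005], [0, 0, 0.0005], [0, 0, 0.0005], [0, 0, 0.0005], [0, 0, 0.0005]]' --rotation '[[0, 0, 0], [0, 0, 0], [0, 0, 0], [0, 0, 0], [0, 0, 0], [0, 0, 0], [0, 0, 0], [0, 0, 0], [0, 0, 0]]'

```text
time: 22.3
tool_pos: [621.7, -260.2, 15.8]
tcp_rot: [180.0, -0.0, 88.4]
ft_force: [0.3, -0.0, 0.2]
finger_gap: 45.3
grip_force: 0.0
```

>>> servo_tool --fingers '[0.045, 0.045, 0.045, 0.045, 0.07, 0.072, 0.072, 0.072]' --linear '[[0, 0, -0.015], [0, 0, -0.04], [0, 0, -0.08], [0, 0, -0.1], [0, 0, -0.1], [0, 0, -0.1], [0, 0, -0.1], [0, 0, -0.1]]' --rotation '[[0, 0, 0], [0, 0, 0], [0, 0, 0], [0, 0, 0], [0, 0, 0], [0, 0, 0], [0, 0, 0], [0, 0, 0]]'

```text
time: 23.1
tool_pos: [620.7, -259.7, 114.1]
tcp_rot: [-179.9, -0.1, 88.4]
ft_force: [-0.6, 0.2, -0.3]
finger_gap: 71.8
grip_force: 0.0
```

```bash
python3 -c "
from h import *
go(469.7,-146.8,110,84.2)"
```

```text
lin [ 0.1088 -0.154   0.0041] rotz 4.2 rows 5 | t 23.1 [ 620.7 -259.7  114.1] 88.4 gap 71.8 grip 0.0 f [-0.6  0.2 -0.3] rp [-1.799e+02 -1.000e-01]
```

>>> servo_tool --fingers '[0.074, 0.074, 0.074, 0.074, 0.074, 0.074, 0.074, 0.074]' --linear '[[0.02, -0.03, 0], [0.047, -0.066, 0], [0.075, -0.107, 0], [0.1, -0.142, 0], [0.1088, -0.155, 0], [0.1088, -0.155, 0], [0.1088, -0.155, 0], [0.1088, -0.155, 0]]' --rotation '[[0, 0, 1], [0, 0, 2], [0, 0, 3], [0, 0, 4.2], [0, 0, 4.2], [0, 0, 4.2], [0, 0, 4.2], [0, 0, 4.2]]'

```text
time: 23.9
tool_pos: [470.6, -147.9, 115.9]
tcp_rot: [180.0, 0.0, 84.2]
ft_force: [-0.4, -0.0, 0.2]
finger_gap: 73.9
grip_force: 0.0
```

>>> servo_tool --fingers '[0.074, 0.074, 0.074, 0.074, 0.074, 0.074, 0.074]' --linear '[[0, 0, 0.03], [0, 0, 0.06], [0, 0, 0.08], [0, 0, 0.08], [0, 0, 0.08], [0, 0, 0.08], [0, 0, 0.08]]' --rotation '[[0, 0, 0], [0, 0, 0], [0, 0, 0], [0, 0, 0], [0, 0, 0], [0, 0, 0], [0, 0, 0]]'

```text
time: 24.6
tool_pos: [471.1, -147.9, 37.4]
tcp_rot: [179.9, 0.0, 84.2]
ft_force: [0.0, 0.3, 0.0]
finger_gap: 73.8
grip_force: 0.0
```

```bash
python3 -c "
from h import *
go(469.7,-146.8,7,84.2)
s=snap('scene')
p=r.sense()['tool_pos']; u,v=proj(s,p)
U,W=int(u)-40,int(v)-35
c=s['frame'][W:W+60,U:U+80,::-1]
c=cv2.convertScaleAbs(cv2.resize(c,(800,600),interpolation=cv2.INTER_CUBIC),alpha=1.7)
cv2.imwrite('pics/c6.png',c)"
```

```text
lin [ 0.001  -0.0015  0.0304] rotz 0.0 rows 2 | t 24.6 [ 471.1 -147.9   37.4] 84.2 gap 73.8 grip 0.0 f [0.  0.3 0. ] rp [179.9   0. ]
```

View pics/c6.png

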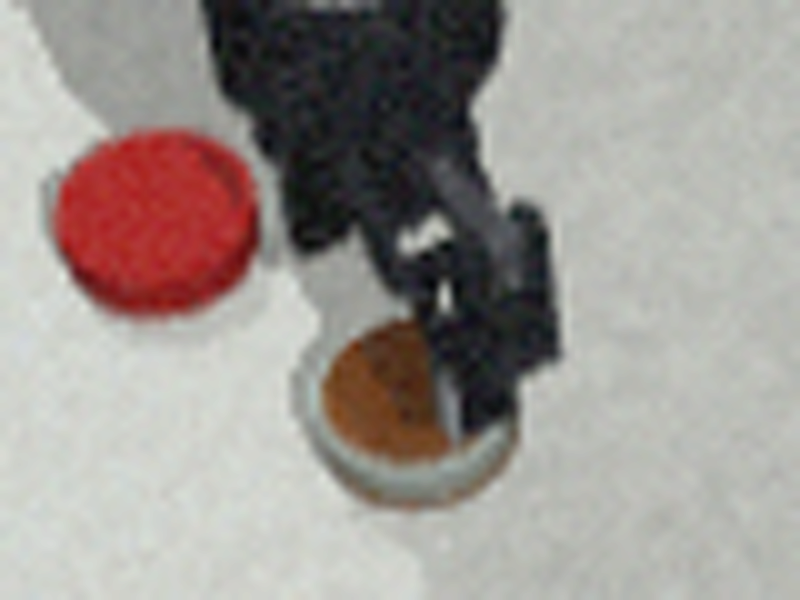

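The view shows the jaws straddling the brown dish, centre about (408,400), with the front tip at (470,440). I'll open wider for margin and go down.

>>> servo_tool --fingers '[0.083, 0.083, 0.083, 0.083, 0.083, 0.083, 0.083, 0.083]' --linear '[[0.001, 0, 0], [0.001, 0, 0], [0.001, 0, 0.008], [0.001, 0, 0.016], [0.001, 0, 0.024], [0.001, 0, 0.029], [0.001, 0, 0.029], [0.001, 0, 0.029]]' --rotation '[[0, 0, 0], [0, 0, 0], [0, 0, 0], [0, 0, 0], [0, 0, 0], [0, 0, 0], [0, 0, 0], [0, 0, 0]]'

```text
time: 25.45
tool_pos: [469.6, -146.2, 6.5]
tcp_rot: [-180.0, -0.0, 84.3]
ft_force: [-0.3, -0.2, -0.3]
finger_gap: 82.8
grip_force: 0.0
```

>>> servo_tool --fingers '[0.075, 0.07, 0.065, 0.06, 0.055, 0.05, 0.05, 0.05, 0.05]' --linear '[[0, 0, 0], [0, 0, 0], [0, 0, 0], [0, 0, 0], [0, 0, 0], [0, 0, 0], [0, 0, 0], [0, 0, 0], [0, 0, 0]]' --rotation '[[0, 0, 0], [0, 0, 0], [0, 0, 0], [0, 0, 0], [0, 0, 0], [0, 0, 0], [0, 0, 0], [0, 0, 0], [0, 0, 0]]' --force 30

```text
time: 26.35
tool_pos: [470.3, -146.4, 7.6]
tcp_rot: [180.0, 0.0, 84.3]
ft_force: [-2.2, 1.0, 5.0]
finger_gap: 58.2
grip_force: 30.9
```

>>> servo_tool --fingers '[0.05, 0.05, 0.05, 0.05, 0.05, 0.05, 0.05]' --linear '[[0, 0, -0.015], [0, 0, -0.04], [0, 0, -0.07], [0, 0, -0.09], [0, 0, -0.09], [0, 0, -0.09], [0, 0, -0.09]]' --rotation '[[0, 0, 0], [0, 0, 0], [0, 0, 0], [0, 0, 0], [0, 0, 0], [0, 0, 0], [0, 0, 0]]'

```text
time: 27.05
tool_pos: [468.8, -145.9, 95.2]
tcp_rot: [-179.9, -0.0, 84.2]
ft_force: [-0.3, -0.6, -1.4]
finger_gap: 58.1
grip_force: 32.6
```

```bash
python3 -c "
from h import *
go(605,230,97.5,84.2)"
```

```text
lin [ 0.3876  0.0978 -0.0023] rotz 0.0 rows 9 | t 27.1 [ 468.8 -145.9   95.2] 84.2 gap 58.1 grip 32.6 f [-0.3 -0.6 -1.4] rp [-179.9   -0. ]
```

>>> servo_tool --fingers '[0.05, 0.05, 0.05, 0.05, 0.05, 0.05, 0.05, 0.05, 0.05, 0.05]' --linear '[[0.03, 0.0075, 0], [0.075, 0.0185, 0], [0.12, 0.03, 0], [0.165, 0.041, 0], [0.21, 0.0525, 0], [0.255, 0.064, 0], [0.3, 0.075, 0], [0.34, 0.085, 0], [0.37, 0.0925, 0], [0.388, 0.097, 0]]' --rotation '[[0, 0, 0], [0, 0, 0], [0, 0, 0], [0, 0, 0], [0, 0, 0], [0, 0, 0], [0, 0, 0], [0, 0, 0], [0, 0, 0], [0, 0, 0]]'

```text
time: 28.05
tool_pos: [604.3, 232.4, 94.4]
tcp_rot: [-179.8, 0.0, 84.4]
ft_force: [-0.3, -0.7, -1.2]
finger_gap: 58.1
grip_force: 32.5
```

>>> servo_tool --fingers '[0.05, 0.05, 0.05, 0.05, 0.05, 0.05, 0.05, 0.05, 0.05, 0.05]' --linear '[[0, 0, 0], [0, 0, 0], [0, 0, 0.02], [0, 0, 0.045], [0, 0, 0.065], [0, 0, 0.075], [0, 0, 0.08], [0, 0, 0.08], [0, 0, 0.08], [0, 0, 0.08]]' --rotation '[[0, 0, 0], [0, 0, 0], [0, 0, 0], [0, 0, 0], [0, 0, 0], [0, 0, 0], [0, 0, 0], [0, 0, 0], [0, 0, 0], [0, 0, 0]]'

```text
time: 29.05
tool_pos: [606.2, 230.3, 18.3]
tcp_rot: [179.9, -0.0, 84.2]
ft_force: [-0.1, 0.5, -1.0]
finger_gap: 58.0
grip_force: 32.5
```

>>> servo_tool --fingers '[0.05, 0.05, 0.05, 0.05, 0.05, 0.05]' --linear '[[0, 0, 0.003], [0, 0, 0.005], [0, 0, 0.007], [0, 0, 0.007], [0, 0, 0.007], [0, 0, 0.007]]' --rotation '[[0, 0, 0], [0, 0, 0], [0, 0, 0], [0, 0, 0], [0, 0, 0], [0, 0, 0]]'

```text
time: 29.65
tool_pos: [605.4, 230.2, 10.7]
tcp_rot: [180.0, -0.0, 84.3]
ft_force: [-4.4, -1.3, 6.8]
finger_gap: 58.2
grip_force: 33.2
```

>>> servo_tool --fingers '[0.06, 0.065, 0.07, 0.075, 0.075, 0.075]' --linear '[[0, 0, 0], [0, 0, 0], [0, 0, 0], [0, 0, 0], [0, 0, 0], [0, 0, 0]]' --rotation '[[0, 0, 0], [0, 0, 0], [0, 0, 0], [0, 0, 0], [0, 0, 0], [0, 0, 0]]'

```text
time: 30.25
tool_pos: [605.2, 230.0, 9.7]
tcp_rot: [-180.0, 0.0, 84.2]
ft_force: [-0.4, -0.3, -0.7]
finger_gap: 75.1
grip_force: 0.0
```

>>> servo_tool --fingers '[0.083, 0.083, 0.083, 0.083, 0.083, 0.083, 0.083]' --linear '[[0, 0, -0.015], [0, 0, -0.04], [0, 0, -0.07], [0, 0, -0.09], [0, 0, -0.09], [0, 0, -0.09], [0, 0, -0.09]]' --rotation '[[0, 0, 0], [0, 0, 0], [0, 0, 0], [0, 0, 0], [0, 0, 0], [0, 0, 0], [0, 0, 0]]'

```text
time: 30.95
tool_pos: [604.4, 229.8, 98.7]
tcp_rot: [-179.9, 0.0, 84.3]
ft_force: [-0.3, 0.4, 0.7]
finger_gap: 82.9
grip_force: 0.0
```

```bash
python3 -c "
from h import *
go(451.2,140.3,100,84.2)"
```

```text
lin [-0.1044 -0.1435 -0.0013] rotz 0.1 rows 5 | t 30.9 [604.4 229.8  98.7] 84.3 gap 82.9 grip 0.0 f [-0.3  0.4  0.7] rp [-179.9    0. ]
```

>>> servo_tool --fingers '[0.083, 0.083, 0.083, 0.083, 0.083, 0.083, 0.083, 0.083]' --linear '[[-0.02, -0.028, 0], [-0.045, -0.062, 0], [-0.075, -0.104, 0], [-0.095, -0.131, 0], [-0.1045, -0.1445, 0], [-0.1045, -0.1445, 0], [-0.1045, -0.1445, 0], [-0.1045, -0.1445, 0]]' --rotation '[[0, 0, 0], [0, 0, 0], [0, 0, 0], [0, 0, 0], [0, 0, 0], [0, 0, 0], [0, 0, 0], [0, 0, 0]]'

```text
time: 31.75
tool_pos: [451.7, 141.0, 99.7]
tcp_rot: [180.0, -0.0, 84.3]
ft_force: [0.0, -0.1, -0.1]
finger_gap: 82.6
grip_force: 0.0
```

>>> servo_tool --fingers '[0.083, 0.083, 0.083, 0.083, 0.083, 0.083, 0.083, 0.083, 0.083]' --linear '[[0, 0, 0.02], [0, 0, 0.045], [0, 0, 0.065], [0, 0, 0.075], [0, 0, 0.085], [0, 0, 0.092], [0, 0, 0.092], [0, 0, 0.092], [0, 0, 0.092]]' --rotation '[[0, 0, 0], [0, 0, 0], [0, 0, 0], [0, 0, 0], [0, 0, 0], [0, 0, 0], [0, 0, 0], [0, 0, 0], [0, 0, 0]]'

```text
time: 32.65
tool_pos: [451.8, 140.7, 8.7]
tcp_rot: [179.9, -0.0, 84.2]
ft_force: [0.1, 0.3, 0.1]
finger_gap: 82.9
grip_force: 0.0
```

>>> servo_tool --fingers '[0.075, 0.07, 0.065, 0.06, 0.055, 0.05, 0.05, 0.05, 0.05]' --linear '[[0, 0, 0], [0, 0, 0], [0, 0, 0], [0, 0, 0], [0, 0, 0], [0, 0, 0], [0, 0, 0], [0, 0, 0], [0, 0, 0]]' --rotation '[[0, 0, 0], [0, 0, 0], [0, 0, 0], [0, 0, 0], [0, 0, 0], [0, 0, 0], [0, 0, 0], [0, 0, 0], [0, 0, 0]]'

```text
time: 33.55
tool_pos: [451.3, 140.6, 8.5]
tcp_rot: [180.0, -0.0, 84.2]
ft_force: [-2.1, -0.3, 6.3]
finger_gap: 58.1
grip_force: 30.7
```

>>> servo_tool --fingers '[0.05, 0.05, 0.05, 0.05, 0.05, 0.05, 0.05]' --linear '[[0, 0, -0.015], [0, 0, -0.04], [0, 0, -0.07], [0, 0, -0.09], [0, 0, -0.09], [0, 0, -0.09], [0, 0, -0.09]]' --rotation '[[0, 0, 0], [0, 0, 0], [0, 0, 0], [0, 0, 0], [0, 0, 0], [0, 0, 0], [0, 0, 0]]'

```text
time: 34.25
tool_pos: [449.9, 140.3, 96.2]
tcp_rot: [-179.9, 0.0, 84.2]
ft_force: [-0.7, 0.1, -1.3]
finger_gap: 58.1
grip_force: 32.3
```

```bash
python3 -c "
from h import *
go(612,299,97.5,84.2)"
```

```text
lin [ 0.1741  0.1454 -0.0013] rotz 0.0 rows 6 | t 34.2 [449.9 140.3  96.2] 84.2 gap 58.1 grip 32.3 f [-0.7  0.1 -1.3] rp [-179.9    0. ]
```

>>> servo_tool --fingers '[0.05, 0.05, 0.05, 0.05, 0.05, 0.05, 0.05, 0.05, 0.05]' --linear '[[0.02, 0.0165, 0], [0.05, 0.0415, 0], [0.085, 0.07, 0], [0.12, 0.099, 0], [0.15, 0.124, 0], [0.168, 0.139, 0], [0.174, 0.144, 0], [0.174, 0.144, 0], [0.174, 0.144, 0]]' --rotation '[[0, 0, 0], [0, 0, 0], [0, 0, 0], [0, 0, 0], [0, 0, 0], [0, 0, 0], [0, 0, 0], [0, 0, 0], [0, 0, 0]]'

```text
time: 35.15
tool_pos: [610.5, 298.3, 96.5]
tcp_rot: [-179.9, 0.1, 84.2]
ft_force: [-0.4, 0.0, -1.0]
finger_gap: 57.9
grip_force: 32.4
```

>>> servo_tool --fingers '[0.05, 0.05, 0.05, 0.05, 0.05, 0.05, 0.05, 0.05, 0.05, 0.05]' --linear '[[0, 0, 0], [0, 0, 0], [0, 0, 0.02], [0, 0, 0.045], [0, 0, 0.065], [0, 0, 0.075], [0, 0, 0.08], [0, 0, 0.08], [0, 0, 0.08], [0, 0, 0.08]]' --rotation '[[0, 0, 0], [0, 0, 0], [0, 0, 0], [0, 0, 0], [0, 0, 0], [0, 0, 0], [0, 0, 0], [0, 0, 0], [0, 0, 0], [0, 0, 0]]'

```text
time: 36.15
tool_pos: [612.7, 299.7, 19.4]
tcp_rot: [179.9, -0.1, 84.3]
ft_force: [0.0, 0.0, -1.5]
finger_gap: 58.2
grip_force: 32.4
```

>>> servo_tool --fingers '[0.05, 0.05, 0.05, 0.05, 0.05, 0.05]' --linear '[[0, 0, 0.003], [0, 0, 0.005], [0, 0, 0.0065], [0, 0, 0.0065], [0, 0, 0.0065], [0, 0, 0.0065]]' --rotation '[[0, 0, 0], [0, 0, 0], [0, 0, 0], [0, 0, 0], [0, 0, 0], [0, 0, 0]]'

```text
time: 36.75
tool_pos: [611.7, 299.3, 11.6]
tcp_rot: [-180.0, 0.0, 84.3]
ft_force: [-2.3, -2.0, 4.9]
finger_gap: 57.7
grip_force: 32.9
```

Contact felt; I'll release, rise, pull back toward the base and look.

>>> servo_tool --fingers '[0.06, 0.065, 0.07, 0.075, 0.075, 0.075]' --linear '[[0, 0, 0], [0, 0, 0], [0, 0, 0], [0, 0, 0], [0, 0, 0], [0, 0, 0]]' --rotation '[[0, 0, 0], [0, 0, 0], [0, 0, 0], [0, 0, 0], [0, 0, 0], [0, 0, 0]]'

```text
time: 37.35
tool_pos: [611.7, 299.3, 11.3]
tcp_rot: [180.0, 0.0, 84.2]
ft_force: [-0.0, -1.0, -0.1]
finger_gap: 75.3
grip_force: 0.0
```

>>> servo_tool --fingers '[0.075, 0.075, 0.075, 0.075, 0.075, 0.075, 0.075, 0.075, 0.075, 0.075]' --linear '[[0, 0, -0.015], [0, 0, -0.04], [0, 0, -0.08], [0, 0, -0.12], [0, -0.03, -0.15], [0, -0.07, -0.15], [0, -0.11, -0.15], [0, -0.15, -0.15], [0, -0.19, -0.15], [0, -0.22, -0.15]]' --rotation '[[0, 0, 0], [0, 0, 0], [0, 0, 0], [0, 0, 0], [0, 0, 0], [0, 0, 0], [0, 0, 0], [0, 0, 0], [0, 0, 0], [0, 0, 0]]'

```text
time: 38.35
tool_pos: [390.8, 321.6, 162.5]
tcp_rot: [180.0, -0.1, 84.3]
ft_force: [0.6, 0.2, 0.2]
finger_gap: 75.0
grip_force: 0.0
```

>>> servo_tool --fingers '[0.075, 0.075, 0.075, 0.075, 0.075]' --linear '[[0.03, 0, 0], [0.07, 0, 0], [0.1, 0, 0], [0.12, 0, 0], [0.12, 0, 0]]' --rotation '[[0, 0, 0], [0, 0, 0], [0, 0, 0], [0, 0, 0], [0, 0, 0]]'

```text
time: 38.85
tool_pos: [404.7, 443.1, 162.6]
tcp_rot: [179.9, -0.1, 84.4]
ft_force: [-0.0, -0.2, -0.3]
finger_gap: 75.0
grip_force: 0.0
```

Run:
```python
from h import *
t=snap('top'); s=snap('scene')
a=cv2.resize(t['frame'][125:190,120:390,::-1],(800,193),interpolation=cv2.INTER_CUBIC)
b=cv2.resize(s['frame'][110:310,150:400,::-1],(500,400),interpolation=cv2.INTER_CUBIC)
o=np.zeros((593,800,3),np.uint8); o[:193]=a; o[193:,:500]=b
cv2.imwrite('pics/end.png',cv2.convertScaleAbs(o,alpha=1.6))
hs=cv2.cvtColor(t["frame"],cv2.COLOR_RGB2HSV).astype(int)
C=np.array([608.5,264]); a=np.radians(84.2)
for c in blobs((hs[:,:,0]>5)&(hs[:,:,0]<18)&(hs[:,:,1]>140)&(hs[:,:,2]>50)):
    (u,v),wh,_=cv2.minAreaRect(c)
    if 120<v<250: d=ray(t,u,v,23)-C; print("dish",ray(t,u,v,23).round(1),"across",(d@[np.sin(a),-np.cos(a)]).round(1),"along",(d@[np.cos(a),np.sin(a)]).round(1))
m=(t["frame"].min(2)>100)&(np.indices((384,512))[1]>235)&(np.indices((384,512))[1]<282)&(np.indices((384,512))[0]>140)&(np.indices((384,512))[0]<167)
for c in blobs(m):
    k=cv2.minAreaRect(c); print("label",ray(t,*k[0],31).round(1),k[1:])
```

```text
dish [604.8 229.7] across -0.2 along -34.5
dish [611.1 298.5] across -0.9 along 34.6
label [615.7   5. ] ((6.0, 20.0), 90.0)
label [611.2   3.6] ((25.0, 45.0), 90.0)
```

View pics/end.png

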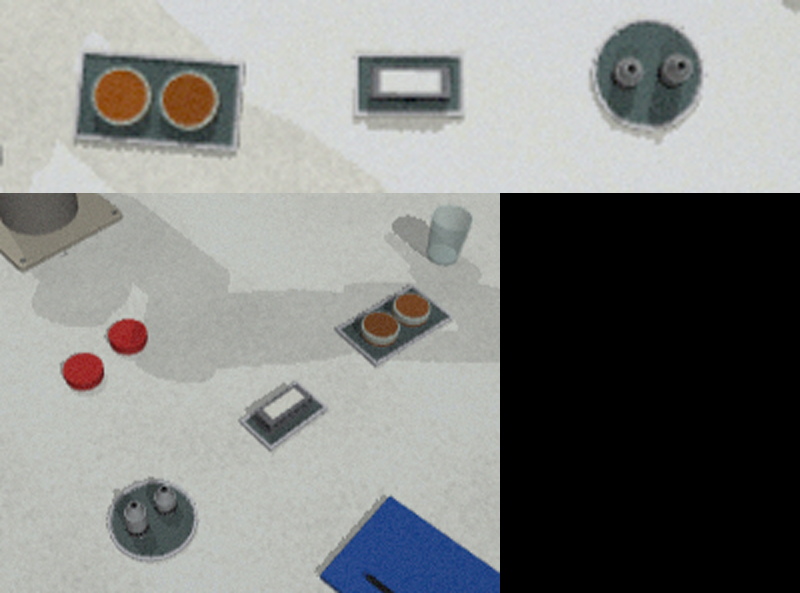

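Everything is in place in this picture: dishes at (121,97) and (190,100) in the large tray, the box at (411,83) flat in the small tray, and both objectives upright at (628,70) and (677,68) in the round tray. I'm handing in.

```bash
python3 -c "
from bench import r
print(r.hand_in())"
```

```text
the job is handed in; nothing more can be done
None
```

I handed the job in at about 39 s. In the last pictures both dishes are in the large tray, both objectives stand nose up in the round tray, and the slide box lies lengthwise in the small tray. I saw no sign that the beaker or bottle had been touched, and `hand_in()` returned no verdict.

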